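# Tip the charged battery out of the mask-service charging dock

### The arm

A 6-joint arm with a two-finger parallel gripper is mounted at the origin on the work surface. World frame = base frame: x ahead of the robot, y to its left, z up, the work surface at z = 0. Lengths are in m, angles in rad, forces in N, time in s.
With the tool pointing down it reaches from about 0.35 to 0.775 m from the base axis. Payload 5.5 kg.
Tool frame: the origin (TCP) lies at the very end of the fingers, on their centre line; the grasp point (between the pads) lies 19 mm behind it (arm.grip_point_offset is the distance from the TCP to the grasp point, in m); x points along the fingers, y is the direction in which the jaws open and shut, and the axes are right-handed (so a half turn about x gives the same grasp; the last joint's range is limited). The gripper opens to 85 mm and grips with 20 to 120 N. Pads are 22 mm wide; open, the fingers measure 114 mm over their backs; the gripper's body (76 mm by 85 mm) begins 54 mm behind the grasp point. The pads swing forward as they close: fully open they stand 13 mm farther back than shut.
Start: joints at [-1.422, 0.313, 0.046, 1.304, 0, 1.431], TCP at [0.164, -0.551, 0.231] pointing down, gripper open.
Joint ranges: [-2.76, 2.76], [-0.86, 1.69], [-1.03, 1.26], [-2.2, 2.34], [-1.47, 1.5], [-3.14, 3.14]. Speed limits (rad/s): [2.57, 2.57, 3.14, 3.14, 3.14, 3.14].

### API

Orientations are given as a unit quaternion [x, y, z, w].
In Python, from rig import arm gives the robot as it stands. The module is installed in compiled form; this text tells all that it offers.
- The arm moves only by the tool send_rows, never from a script. Its argument "targets" is a list of rows, each a list of 7 numbers: the turn, a rotation vector about the tool's x, y, z in rad, then the shift along the tool's x, y, z in mm, then the opening, from 0 (shut) to 1 (fully open). In form: [[wx, wy, wz, x, y, z, hand], ...]. A call has 1 to 20 rows; each row is the pose to reach, as a shift and turn from the pose commanded when the call began, along the tool's axes at that moment; what a row does not reach only later rows make up. A row lasts 1/10 s, in which the tool goes at most 50 mm and 8.59 degrees, less where a joint would pass 70% of its speed; a pose out of reach is approached as far as the arm can. A call with a gripper value outside its range is refused whole. The fingers move at their own pace and stop on an object; "grip_force" is the grip in N (left out, the last holds). Time passes only in rows, so rows that repeat a pose let the fingers close. It gives the time, the measured TCP pose, the force and the opening at its end, in the units of the state.
- arm.observe(): the state, without advancing time (a new reading comes with each control period).
- arm.capture(name): name is "scene" or "side" or "wrist"; returns (picture, depth): 480x640x3 uint8, blue, green, red; 480x640 float32, m along the optical axis (not along the pixel's ray), 0 where there is no reading.
- arm.camera_model(name): a dict with "fx", "fy", "cx", "cy" (pixels), "R" (3x3) and "t" (3): a world point X has camera coordinates R X + t. Camera axes: x right, y down, z forward; pixel columns grow to the right and rows downward; lengths in m; the calibration is good to about 2 mm. A picture is of the moment at which its call begins: read the wrist's pose just before it. camera_model takes no time and is no camera call; for the wrist camera it gives the pose at the moment of the call.
- arm.close_job(): hands the job in, once; it reports no verdict.
The state is a dict: "clock": time; "q": joint angles; "joint_velocities": joint speeds; "effort": joint torques, N m; "ee_pos": TCP position; "tcp_rot": TCP orientation; "contact_force": force on the tool from outside, world axes, zero at the start; "wrist_torque": the same for the moment, N m; "width": opening from 0.0 (shut) to 1.0 (fully open).
Only numpy, scipy, OpenCV 4.12 (cv2) and the standard library are available. Lean on these libraries where they do the work, as an engineer would, in place of code of your own. Each camera call takes 0.05 s, during which the arm holds its last target. There are 200 camera calls.

### The job

One of the two batteries in the white charging dock is charged: the one with the green cap. Press down its ribbed white end so that it tips up in its nest and stays up, then take it by the raised green end, lift it out, lower it into the blue tray and let go there, so that it lies flat and right way up on the tray's floor. Leave the orange-capped battery seated in the dock.

Things in the scene. Friction and masses are not known exactly. Their poses are not given: they have to be found in the camera images.
- charged_centre (a point): Centre of the charged battery, a grey block 110 long (x), 46 wide (y), 32 mm thick (z, up), 0.2-0.4 kg. Its +x end wears a green cap 34 mm long; on top of its -x end is a white ribbed pad (30 mm long, its middle 37 mm from the centre), the press end. It lies flat in a dock nest, its top flush with the dock's rim; gaps 1.5 mm at the sides, 2 at the green end, 9 at the press end.
- charging_centre (a point): Centre of the orange-capped battery, alike in all but colour and turned the same way, in the other outer nest of the dock (either may be left or right). Leave it seated.
- dock: White dock fixed to the bench, 141 (x) x 201 (y) x 66 mm high, origin under the middle nest. 3 nests along y, 66 mm apart; the middle one is empty. Batteries rock on a cross bar under them, 3 mm off centre to -x. A push of under 2 N on the pad to 15-18 mm below the rim (floor met at 22) tips one to 30 degrees; it stays, the green end's top edge 25 mm above the rim, its sides free to pinch.
- tray_floor (a point): Middle of the floor's upper face of the open blue tray, fixed to the bench. Inside 220 mm along its x, 150 mm along its y; the floor is 4 mm above the bench, the 4 mm thick walls rise 14 mm above the floor.
Things that resemble listed ones, but are neither listed nor needed, are in the scene too. What is shaped like the part that bears charged_centre but red is not meant.

How it is judged:
By the outcome, as a careful person would: the job done as asked, in the order asked, and still so for the second after the job is handed in, with the robot touching nothing.
It also fails if it takes over 48 s, if anything falls off the work surface, if the arm or the gripper's body presses on something with over 40 N, if the wrist force passes 120 N, or if a joint passes its speed limit or range.

## Working session

There is one attempt and no reset: what is moved stays moved. The work goes in short steps, Python scripts to look and compute and a tool call to move; the robot and the scene stay as the last step left them, time stands still between calls to the robot, and variables do not carry over. Pictures are saved under pics/ and viewed, about 8 in all and at most 12, crops included, and the job is handed in when it is done.

Besides the shell and the picture viewer there is one more tool, called after "Emit:" as name(argument=value, ...), one argument or row to a line, values as JSON. send_rows: Moves the arm, as the interface text tells. Its arguments: {"type":"object","properties":{"targets":{"type":"array"},"grip_force":{"type":"number"}},"required":["targets"]}

```bash
mkdir -p pics
cat > h.py <<'E'
import numpy as np, cv2
from rig import arm
from scipy.spatial.transform import Rotation as Ro
def cloud(name):
    m=arm.camera_model(name); p,d=arm.capture(name)
    v,u=np.indices(d.shape); c=np.stack([(u-m['cx'])/m['fx']*d,(v-m['cy'])/m['fy']*d,d],-1)
    X=(c-np.array(m['t']))@np.array(m['R']); X[d==0]=np.nan
    return p,d,X,m
def ray(m,u,v,z):
    R=np.array(m['R']);o=-R.T@np.array(m['t']);r=R.T@np.array([(u-m['cx'])/m['fx'],(v-m['cy'])/m['fy'],1])
    return o+r*(z-o[2])/r[2]
def state():
    s=arm.observe(); print({k:np.round(s[k],4).tolist() for k in('clock','q','ee_pos','tcp_rot','contact_force','width')}); return s
E
python3 - <<'E'
from h import *
s=state(); print(Ro.from_quat(s['tcp_rot']).as_matrix().round(3))
for n in('scene','side'):
    p,d,X,m=cloud(n); cv2.imwrite(f'pics/{n}0.png',p); print(n,(-np.array(m['R']).T@m['t']).round(3))
    np.savez(f'{n}0.npz',p=p,X=X)
E
```

```text
{'clock': 0.0, 'q': [-1.4216, 0.314, 0.045, 1.3036, 0.0, 1.4312], 'ee_pos': [0.1637, -0.5507, 0.2304], 'tcp_rot': [-0.6997, -0.1024, 0.6998, -0.1011], 'contact_force': [0.0699, -0.3253, -0.3621], 'width': 0.9936}
[[-0.     0.285 -0.959]
 [ 0.002 -0.959 -0.285]
 [-1.    -0.002 -0.   ]]
scene [1.231 0.121 0.498]
side [0.363 0.555 0.502]
```

View pics/scene0.png

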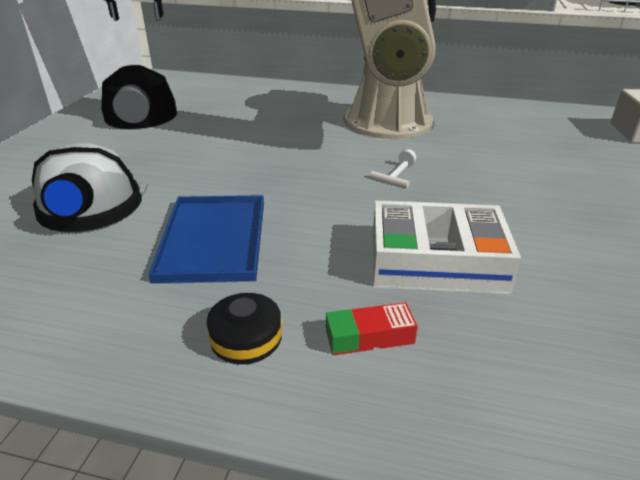

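View pics/side0.png

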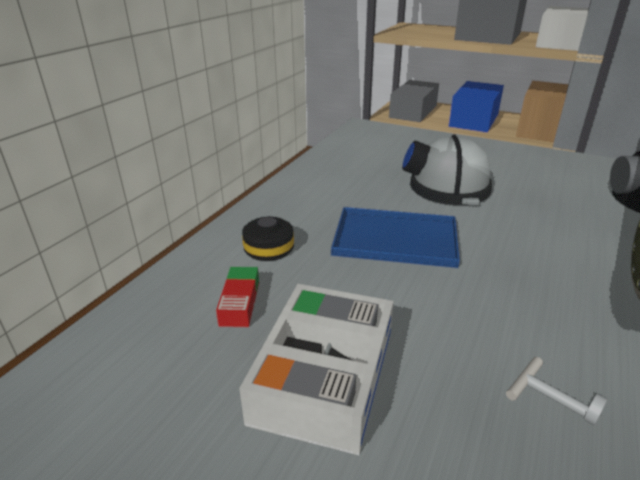

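The scene view shows the dock with the green cap at about (399,241), the orange cap at (492,244), the blue tray around (213,238) and the red decoy at (370,328). The side view shows the same layout: green cap (308,303), orange cap (273,372), tray (397,237). Next I measure from both views.

Run:
```python
from h import *
def comp(mask,seed):
    n,l=cv2.connectedComponents(mask.astype(np.uint8)); return l==l[seed[1],seed[0]]
S={'scene':dict(g=(399,241),o=(492,244),t=(213,238)),'side':dict(g=(308,303),o=(273,372),t=(397,237))}
for n in S:
    f=np.load(n+'0.npz');p,X=f['p'],f['X'];m=arm.camera_model(n)
    hsv=cv2.cvtColor(p,cv2.COLOR_BGR2HSV);H,s,V=[hsv[...,i].astype(int) for i in range(3)]
    M=dict(g=(abs(H-60)<18)&(s>120),o=(abs(H-10)<10)&(s>120),t=(abs(H-110)<15)&(s>100))
    for k,sd in S[n].items():
        c=comp(M[k],sd); P=X[c]; P=P[~np.isnan(P[:,0])]
        ct=cv2.findContours(c.astype(np.uint8),0,2)[0][0]
        q=cv2.minAreaRect(ct); bx=cv2.approxPolyDP(ct,6 if k=='t' else 3,True)[:,0]
        z=np.median(P[:,2]) 
        zz=0.018 if k=='t' else z
        print(n,k,c.sum(),'depth med',np.median(P,0).round(4),'zpct',np.percentile(P[:,2],[5,50,95]).round(4))
        print('  corners',bx.tolist(),[ray(m,*b,zz)[:2].round(4).tolist() for b in bx])
        if k!='t':
            T=P[abs(P[:,2]-z)<.004]; r=cv2.minAreaRect((T[:,:2]*1000).astype(np.float32)); print('  top rect mm',np.round(r[0],1),np.round(r[1],1),round(r[2],1))
        else:
            T=P[P[:,2]<.009]; r=cv2.minAreaRect((T[:,:2]*1000).astype(np.float32)); print('  floor rect',np.round(r[0],1),np.round(r[1],1),round(r[2],1)); r=cv2.minAreaRect((P[:,:2]*1000).astype(np.float32)); print('  all rect',np.round(r[0],1),np.round(r[1],1),round(r[2],1))
    # dock rim
    B=(abs(X[...,2]-.066)<.004)&(X[...,1]>-.45)&(X[...,1]<.6)&(X[...,0]>.3)&(X[...,0]<.8)
    sd=S[n]['g']; c=comp(B,sd); P=X[c]; r=cv2.minAreaRect((P[:,:2]*1000).astype(np.float32)); print(n,'dock rect',np.round(r[0],1),np.round(r[1],1),round(r[2],1),'z',np.median(P[:,2]).round(4))
```

```text
scene g 406 depth med [0.6128 0.0909 0.0657] zpct [0.0645 0.0657 0.0668]
  corners [[384, 234], [385, 246], [415, 247], [414, 235]] [[0.6015, 0.0665], [0.6313, 0.0721], [0.6233, 0.1142], [0.5933, 0.1101]]
  top rect mm [612.6  90.7] [35.4 45.4] 10.2
scene o 461 depth med [0.5906 0.221  0.0657] zpct [0.0644 0.0657 0.0669]
  corners [[474, 237], [478, 251], [510, 252], [505, 239]] [[0.5769, 0.1966], [0.6113, 0.202], [0.6027, 0.246], [0.5712, 0.2408]]
  top rect mm [590.6 221.1] [38.5 46.8] 9.7
scene t 8430 depth med [ 0.602  -0.2211  0.0034] zpct [0.0016 0.0034 0.0165]
  corners [[262, 195], [178, 197], [150, 282], [255, 280]] [[0.4606, -0.1761], [0.505, -0.323], [0.7358, -0.2516], [0.6949, -0.1058]]
  floor rect [ 575.2 -228.1] [263.4 167.5] 15.9
  all rect [ 575.5 -228. ] [264.1 167.5] 16.0
scene dock rect [561.5 149.7] [146.8 202.1] 9.9 z 0.0652
side g 443 depth med [0.6134 0.0927 0.0664] zpct [0.0651 0.0664 0.0676]
  corners [[303, 291], [294, 309], [314, 313], [323, 295]] [[0.632, 0.0746], [0.6245, 0.1147], [0.5962, 0.1101], [0.6023, 0.0703]]
  top rect mm [613.7  92. ] [31.7 44.5] 9.5
side o 858 depth med [0.5913 0.2233 0.0663] zpct [0.0651 0.0663 0.0676]
  corners [[269, 355], [254, 382], [281, 388], [293, 361]] [[0.6104, 0.2026], [0.6038, 0.2461], [0.5717, 0.2402], [0.5794, 0.1985]]
  top rect mm [591.8 221.7] [34.  47.4] 10.4
side t 6047 depth med [ 0.5859 -0.2191  0.0043] zpct [0.0025 0.0043 0.0172]
  corners [[331, 249], [456, 267], [454, 217], [344, 208]] [[0.6737, -0.1077], [0.4582, -0.1506], [0.502, -0.3204], [0.7153, -0.2582]]
  floor rect [ 589.8 -232. ] [230.4 190. ] 15.6
  all rect [ 590.3 -231.3] [230.7 191.7] 16.1
side dock rect [562.2 150. ] [141.9 204.6] 9.7 z 0.066
```

```bash
cat >> h.py <<'E'
def tool(yaw,tilt=0):
    "x along fingers (down, tilted outwards by tilt), z along -d"
    y,t=np.radians([yaw,tilt]); d=np.array([np.cos(y),np.sin(y),0]);k=np.array([0,0,1.])
    x=np.sin(t)*d-np.cos(t)*k; z=-(np.cos(t)*d+np.sin(t)*k)
    return np.stack([x,np.cross(z,x),z],1)
def row(pos,R,pos0=None,R0=None):
    if R0 is None:
        s=arm.observe(); pos0=np.array(s['ee_pos']);R0=Ro.from_quat(s['tcp_rot']).as_matrix()
    w=Ro.from_matrix(R0.T@R).as_rotvec(); print('row',w.round(3).tolist(),(R0.T@(np.array(pos)-pos0)*1000).round(1).tolist())
E
python3 - <<'E'
from h import *
row([.539,.0787,.10],tool(9.9))
E
```

```text
row [0.116, -0.0, 0.002] [131.4, -496.3, -539.0]
```

Emit:
send_rows(
  targets=[
    [0.116, 0, 0.002, 60, -496, -539, 0],
    [0.116, 0, 0.002, 60, -496, -539, 0],
    [0.116, 0, 0.002, 60, -496, -539, 0],
    [0.116, 0, 0.002, 60, -496, -539, 0],
    [0.116, 0, 0.002, 60, -496, -539, 0],
    [0.116, 0, 0.002, 60, -496, -539, 0],
    [0.116, 0, 0.002, 60, -496, -539, 0],
    [0.116, 0, 0.002, 60, -496, -539, 0],
    [0.116, 0, 0.002, 60, -496, -539, 0],
    [0.116, 0, 0.002, 60, -496, -539, 0],
    [0.116, 0, 0.002, 60, -496, -539, 0],
    [0.116, 0, 0.002, 60, -496, -539, 0],
    [0.116, 0, 0.002, 60, -496, -539, 0],
    [0.116, 0, 0.002, 60, -496, -539, 0],
    [0.116, 0, 0.002, 60, -496, -539, 0],
    [0.116, 0, 0.002, 60, -496, -539, 0],
    [0.116, 0, 0.002, 60, -496, -539, 0],
    [0.116, 0, 0.002, 131, -496, -539, 0],
    [0.116, 0, 0.002, 131, -496, -539, 0],
    [0.116, 0, 0.002, 131, -496, -539, 0],
  ],
)

```text
clock: 2.1
ee_pos: [0.5355, 0.0764, 0.0971]
tcp_rot: [-0.702, -0.06, 0.707, -0.061]
contact_force: [-0.6, -0.8, 0.2]
width: 0.004
```

Run:
```python
from h import *
s=state(); row([.539,.0787,.05],tool(9.9))
p,d,X,m=cloud('wrist'); cv2.imwrite('pics/w1.png',p)
c=[.539,.0787,.066]; R=np.array(m['R']);q=R@c+m['t'];print('pad px',q[0]/q[2]*m['fx']+m['cx'],q[1]/q[2]*m['fy']+m['cy'])
```

```text
{'clock': 2.1, 'q': [-0.0055, 0.3318, -0.269, 0.9769, -0.0023, 2.9653], 'ee_pos': [0.5355, 0.0764, 0.0971], 'tcp_rot': [-0.702, -0.0597, 0.707, -0.0609], 'contact_force': [-0.6169, -0.7551, 0.1868], 'width': 0.0039}
row [-0.002, 0.007, -0.001] [47.1, -1.8, -4.2]
pad px 319.3547207358044 276.556639529076
```

View pics/w1.png

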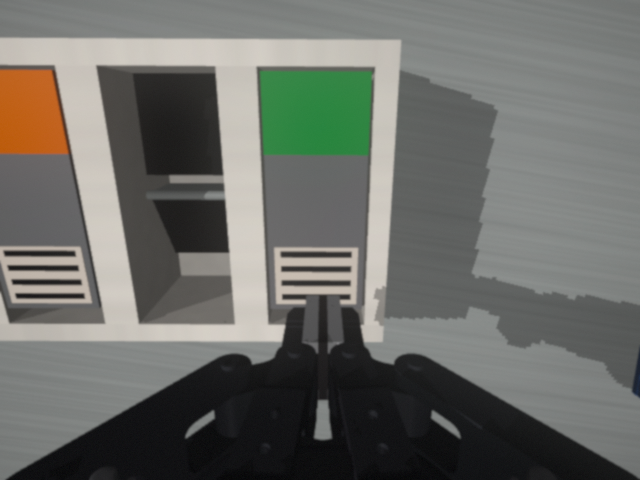

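The wrist view shows the ribbed pad at about (316,276), which matches my prediction of (319,276). The green cap is at (315,112). I correct the offset while going down to just above the pad.

Emit:
send_rows(
  targets=[
    [0, 0.007, 0, 12, -1, -4, 0],
    [0, 0.007, 0, 22, -1, -4, 0],
    [0, 0.007, 0, 22, -1, -4, 0],
    [0, 0.007, 0, 22, -1, -4, 0],
  ],
)

```text
clock: 2.55
ee_pos: [0.5431, 0.079, 0.079]
tcp_rot: [0.707, 0.06, -0.702, 0.061]
contact_force: [0.1, 0.9, -0.3]
width: 0.0
```

Emit:
send_rows(
  targets=[
    [0, -0.007, 0, 6, 1, 4, 0],
    [0, -0.007, 0, 10, 1, 4, 0],
    [0, -0.007, 0, 14, 1, 4, 0],
    [0, -0.007, 0, 18, 1, 4, 0],
    [0, -0.007, 0, 22, 1, 4, 0],
    [0, -0.007, 0, 25, 1, 4, 0],
    [0, -0.007, 0, 28, 1, 4, 0],
    [0, -0.007, 0, 28, 1, 4, 0],
    [0, -0.007, 0, 28, 1, 4, 0],
  ],
)

```text
clock: 3.45
ee_pos: [0.5328, 0.0767, 0.0511]
tcp_rot: [-0.701, -0.06, 0.708, -0.062]
contact_force: [-20.3, -4.5, 27.7]
width: -0.001
```

Run:
```python
from h import *
s=state()
p,d,X,m=cloud('side')
hsv=cv2.cvtColor(p,cv2.COLOR_BGR2HSV);g=(abs(hsv[...,0].astype(int)-60)<18)&(hsv[...,1]>120)
P=X[g];P=P[(abs(P[:,0]-.6)<.08)&(abs(P[:,1]-.09)<.06)];print('cap z',np.percentile(P[:,2],[5,50,95,99]).round(4),len(P))
```

```text
{'clock': 3.45, 'q': [-0.0034, 0.3749, -0.3328, 0.8736, -0.0049, 2.9656], 'ee_pos': [0.5328, 0.0767, 0.0511], 'tcp_rot': [-0.7006, -0.0595, 0.7083, -0.0623], 'contact_force': [-20.3498, -4.5259, 27.7134], 'width': -0.0006}
cap z [0.0711 0.0818 0.091  0.092 ] 786
```

It has tipped: the cap's top is at z≈0.092, against 0.091 expected. I'll back off straight up, open the gripper and look again.

Emit:
send_rows(
  targets=[
    [0, 0, 0, -10, 0, 0, 0],
    [0, 0, 0, -40, 0, 0, 0],
    [0, 0, 0, -80, 0, 0, 0],
    [0, 0, 0, -120, 0, 0, 1],
    [0, 0, 0, -120, 0, 0, 1],
    [0, 0, 0, -120, 0, 0, 1],
    [0, 0, 0, -120, 0, 0, 1],
  ],
)

```text
clock: 4.2
ee_pos: [0.5388, 0.0779, 0.1691]
tcp_rot: [-0.704, -0.06, 0.705, -0.062]
contact_force: [-0.2, -0.5, -0.4]
width: 0.683
```

Run:
```python
from h import *
s=state()
for n in('side','scene','wrist'):
    p,d,X,m=cloud(n); cv2.imwrite(f'pics/{n}2.png',p)
    hsv=cv2.cvtColor(p,cv2.COLOR_BGR2HSV);g=(abs(hsv[...,0].astype(int)-60)<18)&(hsv[...,1]>100)
    g&=(abs(X[...,0]-.6)<.06)&(abs(X[...,1]-.09)<.05)&(X[...,2]>.06)
    P=X[g]; P=P[~np.isnan(P[:,0])]
    print(n,len(P),'med',np.median(P,0).round(4),'z',np.percentile(P[:,2],[2,50,98]).round(4))
    # dominant plane by least squares, trimmed
    K=P
    for _ in range(6):
        c=K.mean(0); nrm=np.linalg.svd(K-c,full_matrices=False)[2][2]; r=abs((P-c)@nrm); K=P[r<.0025]
    nrm*=np.sign(nrm[2]); y=np.radians(9.9); dv=np.array([np.cos(y),np.sin(y),0]); lat=np.array([-np.sin(y),np.cos(y),0])
    print('  plane n',nrm.round(3),'tilt',np.degrees(np.arccos(nrm[2])).round(1),len(K),'c',K.mean(0).round(4))
    print('  along d',np.percentile(K@dv,[1,50,99]).round(4),'lat',np.percentile(K@lat,[1,50,99]).round(4),'mid',((np.percentile(K@lat,1)+np.percentile(K@lat,99))/2).round(4))
    h=K[K[:,2]>np.percentile(K[:,2],96)]; print('  top edge',h.mean(0).round(4), 'd',(h@dv).mean().round(4))
```

```text
{'clock': 4.2, 'q': [-0.0027, 0.2815, -0.1518, 1.1384, -0.002, 2.966], 'ee_pos': [0.5388, 0.0779, 0.1691], 'tcp_rot': [-0.7041, -0.0604, 0.7049, -0.0617], 'contact_force': [-0.1672, -0.5244, -0.3942], 'width': 0.6832}
side 829 med [0.5958 0.1    0.0813] z [0.0689 0.0813 0.0916]
  plane n [-0.481 -0.047  0.875] tilt 28.9 594 c [0.5938 0.0913 0.0834]
  along d [0.5862 0.6008 0.6152] lat [-0.0371 -0.0119  0.0095] mid -0.0138
  top edge [0.6067 0.094  0.0918] d 0.6138
scene 678 med [0.6135 0.0899 0.0786] z [0.0668 0.0786 0.0905]
  plane n [0.844 0.151 0.514] tilt 59.1 589 c [0.6139 0.0909 0.0789]
  along d [0.6124 0.6203 0.6284] lat [-0.0383 -0.0161  0.0058] mid -0.0163
  top edge [0.608  0.0885 0.0907] d 0.6141
wrist 5880 med [0.6019 0.0908 0.0829] z [0.0684 0.0829 0.0916]
  plane n [ 0.112 -0.046  0.993] tilt 6.9 1396 c [0.6005 0.091  0.0829]
  along d [0.5952 0.6025 0.6222] lat [-0.036  -0.0137  0.0083] mid -0.0139
  top edge [0.5954 0.1058 0.0862] d 0.6047
```

View pics/side2.png

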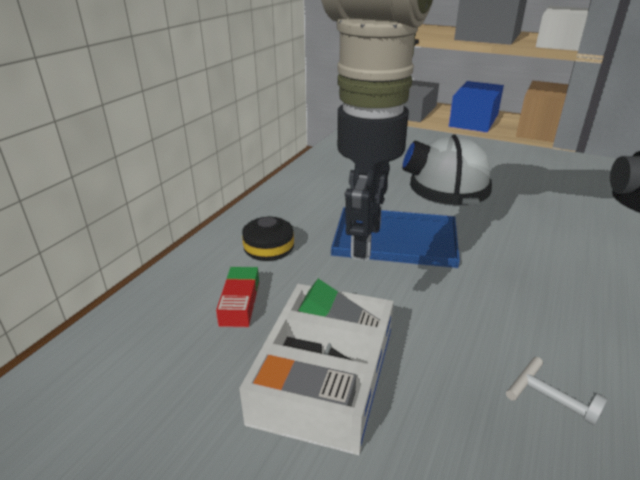

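The battery stands tipped, with its green end raised at about (318,297) and tilted about 29-30°. Its top edge is at d=0.614, z=0.0915. The orange one is still seated.

Run:
```python
from h import *
y=np.radians(9.9); dv=np.array([np.cos(y),np.sin(y),0]); lat=np.array([-np.sin(y),np.cos(y),0])
g=dv*.6187+lat*-.0147+[0,0,.0734]; R=tool(9.9,30)
print(g.round(4)); row(g-R[:,0]*.06,R)
```

```text
[0.612  0.0919 0.0734]
row [0.0, 0.526, -0.002] [43.2, -1.2, -45.0]
```

Emit:
send_rows(
  targets=[
    [0, 0.13, 0, 5, -1, -12, 1],
    [0, 0.26, 0, 15, -1, -24, 1],
    [0, 0.4, 0, 30, -1, -36, 1],
    [0, 0.526, 0, 43, -1, -45, 1],
    [0, 0.526, 0, 43, -1, -45, 1],
    [0, 0.526, 0, 43, -1, -45, 1],
    [0, 0.526, 0, 43, -1, -45, 1],
    [0, 0.526, 0, 43, -1, -45, 1],
  ],
)

```text
clock: 5.15
ee_pos: [0.5853, 0.0864, 0.1287]
tcp_rot: [0.864, 0.074, -0.496, 0.044]
contact_force: [-0.3, -0.0, 0.3]
width: 0.999
```

Run:
```python
from h import *
y=np.radians(9.9); dv=np.array([np.cos(y),np.sin(y),0]); lat=np.array([-np.sin(y),np.cos(y),0])
state(); g=dv*.6187+lat*-.0147+[0,0,.0734]; R=tool(9.9,30); row(g,R)
p,d,X,m=cloud('wrist'); cv2.imwrite('pics/w3.png',p)
hsv=cv2.cvtColor(p,cv2.COLOR_BGR2HSV);G=(abs(hsv[...,0].astype(int)-60)<18)&(hsv[...,1]>100)&(abs(X[...,0]-.6)<.06)&(abs(X[...,1]-.09)<.05)
P=X[G];P=P[~np.isnan(P[:,0])];print('d',np.percentile(P@dv,[1,50,99]).round(4),'lat',np.percentile(P@lat,[1,99]).round(4),'z',np.percentile(P[:,2],[1,99]).round(4))
```

```text
{'clock': 5.15, 'q': [-0.0435, 0.0537, -0.7036, 0.2953, 0.1061, 2.9528], 'ee_pos': [0.5853, 0.0864, 0.1287], 'tcp_rot': [0.8639, 0.0742, -0.4961, 0.0441], 'contact_force': [-0.2568, -0.02, 0.2769], 'width': 0.9987}
row [0.001, -0.004, -0.002] [61.5, -0.9, 4.3]
d [0.5853 0.6045 0.6281] lat [-0.0361  0.0083] z [0.0681 0.0921]
```

View pics/w3.png

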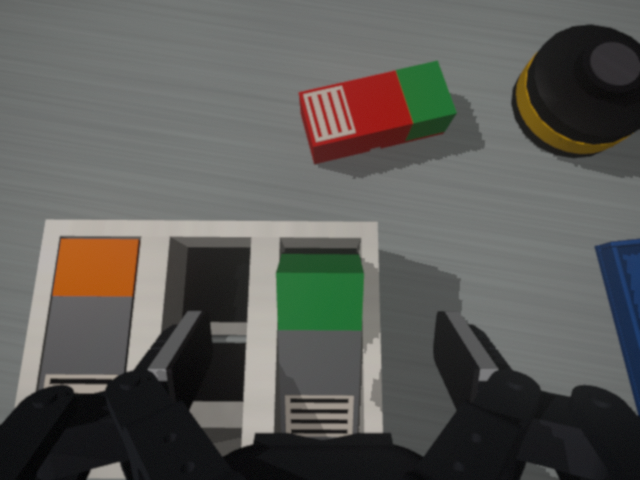

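The raised cap, at about (320,305), sits centred between the open jaws. I'll advance part way and check.

Emit:
send_rows(
  targets=[
    [0, 0, 0, 15, 0, 0, 1],
    [0, 0, 0, 30, 0, 0, 1],
    [0, 0, 0, 45, 0, 0, 1],
    [0, 0, 0, 45, 0, 0, 1],
    [0, 0, 0, 45, 0, 0, 1],
  ],
)

```text
clock: 5.7
ee_pos: [0.6062, 0.0904, 0.0885]
tcp_rot: [0.863, 0.074, -0.497, 0.044]
contact_force: [-0.8, -0.2, -0.4]
width: 0.998
```

Run:
```python
from h import *
y=np.radians(9.9); dv=np.array([np.cos(y),np.sin(y),0]); lat=np.array([-np.sin(y),np.cos(y),0])
state(); g=dv*.6187+lat*-.0143+[0,0,.0734]; R=tool(9.9,30); row(g,R)
```

```text
{'clock': 5.7, 'q': [-0.0329, 0.1509, -0.7137, 0.1894, 0.101, 2.9619], 'ee_pos': [0.6062, 0.0904, 0.0885], 'tcp_rot': [0.8634, 0.0743, -0.4971, 0.044], 'contact_force': [-0.7741, -0.2175, -0.4079], 'width': 0.9976}
row [0.001, -0.002, -0.002] [16.1, -0.9, 2.4]
```

Emit:
send_rows(
  targets=[
    [0, 0, 0, 8, -0.5, 2, 1],
    [0, 0, 0, 16, -0.5, 2, 1],
    [0, 0, 0, 16, -0.5, 2, 1],
    [0, 0, 0, 16, -0.5, 2, 0.6],
    [0, 0, 0, 16, -0.5, 2, 0.3],
    [0, 0, 0, 16, -0.5, 2, 0.3],
    [0, 0, 0, 16, -0.5, 2, 0.3],
    [0, 0, 0, 16, -0.5, 2, 0.3],
    [0, 0, 0, 16, -0.5, 2, 0.3],
  ],
  grip_force=60,
)

```text
clock: 6.6
ee_pos: [0.612, 0.0919, 0.0738]
tcp_rot: [0.864, 0.074, -0.497, 0.044]
contact_force: [-1.6, 0.5, 2.5]
width: 0.524
```

The jaws have stopped on the battery at 0.524 (about 45 mm). I'll lift straight up slowly.

Emit:
send_rows(
  targets=[
    [0, 0, 0, 0, 0, 0, 0.3],
    [0, 0, 0, -9, 0, -5, 0.3],
    [0, 0, 0, -17, 0, -10, 0.3],
    [0, 0, 0, -26, 0, -15, 0.3],
    [0, 0, 0, -43, 0, -25, 0.3],
    [0, 0, 0, -61, 0, -35, 0.3],
    [0, 0, 0, -78, 0, -45, 0.3],
    [0, 0, 0, -104, 0, -60, 0.3],
    [0, 0, 0, -104, 0, -60, 0.3],
    [0, 0, 0, -104, 0, -60, 0.3],
    [0, 0, 0, -104, 0, -60, 0.3],
  ],
  grip_force=80,
)

```text
clock: 7.7
ee_pos: [0.6103, 0.0921, 0.1919]
tcp_rot: [0.863, 0.074, -0.498, 0.044]
contact_force: [-0.9, -0.6, -2.6]
width: 0.514
```

Run:
```python
from h import *
s=state()
p,d,X,m=cloud('side'); cv2.imwrite('pics/s4.png',p)
t=np.radians(16.4);dv=np.array([np.cos(t),np.sin(t),0])
row(np.array([.588,-.217,.10])+.05*dv,tool(16.4))
```

```text
{'clock': 7.7, 'q': [-0.0288, 0.0343, -0.5438, 0.4778, 0.0989, 2.9656], 'ee_pos': [0.6103, 0.0921, 0.1919], 'tcp_rot': [0.8628, 0.0743, -0.4982, 0.0438], 'contact_force': [-0.895, -0.5805, -2.6341], 'width': 0.5144}
row [-0.11, -0.522, -0.031] [67.0, 294.9, 67.7]
```

View pics/s4.png

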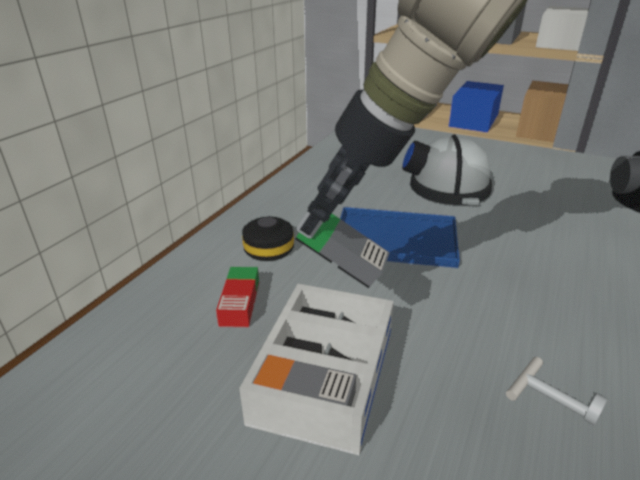

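The battery is out of its nest and held by the green end at about (320,230); the orange one is still seated at (300,378). Next, across to the tray, levelling on the way.

Emit:
send_rows(
  targets=[
    [0, 0, 0, 0, 15, 0, 0.3],
    [0, 0, 0, 0, 40, 0, 0.3],
    [0, 0, 0, 0, 70, 0, 0.3],
    [0, 0, 0, 0, 105, 0, 0.3],
    [-0.01, -0.06, 0, 5, 140, 5, 0.3],
    [-0.03, -0.14, -0.01, 15, 175, 15, 0.3],
    [-0.05, -0.24, -0.015, 27, 210, 27, 0.3],
    [-0.07, -0.34, -0.02, 40, 245, 40, 0.3],
    [-0.09, -0.44, -0.026, 52, 272, 52, 0.3],
    [-0.11, -0.522, -0.031, 60, 288, 62, 0.3],
    [-0.11, -0.522, -0.031, 67, 295, 68, 0.3],
    [-0.11, -0.522, -0.031, 67, 295, 68, 0.3],
    [-0.11, -0.522, -0.031, 67, 295, 68, 0.3],
    [-0.11, -0.522, -0.031, 67, 295, 68, 0.3],
    [-0.11, -0.522, -0.031, 67, 295, 68, 0.3],
  ],
)

```text
clock: 9.25
ee_pos: [0.6376, -0.2024, 0.1037]
tcp_rot: [0.702, 0.1, -0.698, 0.101]
contact_force: [-1.1, 1.2, -1.7]
width: 0.514
```

Run:
```python
from h import *
s=state()
t=np.radians(16.4);dv=np.array([np.cos(t),np.sin(t),0])
row(np.array([.588,-.217,.02])+.05*dv,tool(16.4))
for n in('side','scene'):
    p,d,X,m=cloud(n); cv2.imwrite(f'pics/{n}5.png',p)
    g=(abs(X[...,0]-.588)<.08)&(abs(X[...,1]+.217)<.06)&(X[...,2]>.035)&(X[...,2]<.13)
    hsv=cv2.cvtColor(p,cv2.COLOR_BGR2HSV);G=g&(abs(hsv[...,0].astype(int)-60)<18)&(hsv[...,1]>100)
    gr=g&(hsv[...,1]<60)
    for k,M in(('green',G),('grey',gr)):
        P=X[M]; u=(P-[.588,-.217,0])@dv
        print(n,k,[(round(a,2),np.percentile(P[abs(u-a)<.008][:,2],[2,98]).round(4).tolist()) for a in(-.05,-.03,-.01,.01,.03,.05) if (abs(u-a)<.008).sum()>5])
cv2.imwrite('pics/both5.png',np.hstack([cv2.imread('pics/side5.png')[130:330,250:550],cv2.imread('pics/scene5.png')[130:330,100:400]]))
```

```text
{'clock': 9.25, 'q': [-0.4281, 0.5473, 0.0884, 1.1063, 0.0019, 2.4271], 'ee_pos': [0.6376, -0.2024, 0.1037], 'tcp_rot': [0.7019, 0.1004, -0.6978, 0.1014], 'contact_force': [-1.0754, 1.1996, -1.696], 'width': 0.5136}
row [0.0, -0.005, -0.002] [83.7, -0.2, 2.2]
side green [(0.03, [0.0935, 0.1219]), (0.05, [0.0921, 0.1071])]
side grey [(-0.05, [0.0881, 0.1211]), (-0.03, [0.089, 0.1211]), (-0.01, [0.0894, 0.1209]), (0.01, [0.0898, 0.1213]), (0.03, [0.0883, 0.1206]), (0.05, [0.0891, 0.1293])]
scene green [(0.03, [0.1185, 0.1212]), (0.05, [0.0918, 0.1211])]
scene grey [(-0.05, [0.088, 0.1197]), (-0.03, [0.0895, 0.1203]), (-0.01, [0.1176, 0.12]), (0.01, [0.118, 0.1206]), (0.05, [0.1151, 0.1296])]
```

View pics/both5.png

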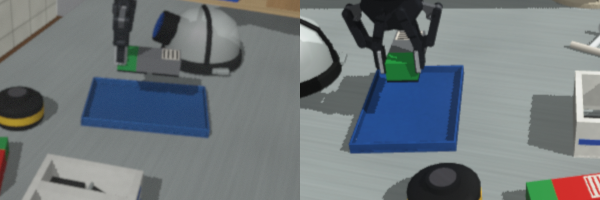

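Both views show the battery level over the tray, green end held and pads up. Its bottom is at z≈0.089 and its top at 0.121. Lowering by about 80 mm.

Emit:
send_rows(
  targets=[
    [0, 0, 0, 10, 0, 0, 0.3],
    [0, 0, 0, 30, 0, 0, 0.3],
    [0, 0, 0, 50, 0, 0, 0.3],
    [0, 0, 0, 65, 0, 0, 0.3],
    [0, 0, 0, 74, 0, 0, 0.3],
    [0, 0, 0, 79, 0, 0, 0.3],
    [0, 0, 0, 79, 0, 0, 0.3],
    [0, 0, 0, 79, 0, 0, 0.3],
    [0, 0, 0, 79, 0, 0, 0.3],
  ],
)

```text
clock: 10.25
ee_pos: [0.6385, -0.2034, 0.0241]
tcp_rot: [0.702, 0.1, -0.698, 0.101]
contact_force: [-0.6, 0.4, -3.2]
width: 0.51
```

Emit:
send_rows(
  targets=[
    [0, 0, 0, 1.5, 0, 0, 0.3],
    [0, 0, 0, 3, 0, 0, 0.3],
    [0, 0, 0, 4.5, 0, 0, 0.3],
    [0, 0, 0, 4.5, 0, 0, 0.3],
    [0, 0, 0, 4.5, 0, 0, 0.3],
  ],
)

```text
clock: 10.75
ee_pos: [0.6381, -0.2031, 0.019]
tcp_rot: [0.701, 0.1, -0.698, 0.101]
contact_force: [0.1, -0.9, 1.6]
width: 0.511
```

It has touched the floor lightly: the force went from -3.2 to +1.6 N. Releasing, then retreating straight up.

Emit:
send_rows(
  targets=[
    [0, 0, 0, 0, 0, 0, 0.6],
    [0, 0, 0, 0, 0, 0, 0.8],
    [0, 0, 0, 0, 0, 0, 0.95],
    [0, 0, 0, 0, 0, 0, 0.95],
    [0, 0, 0, 0, 0, 0, 0.95],
    [0, 0, 0, 0, 0, 0, 0.95],
    [0, 0, 0, -15, 0, 0, 0.95],
    [0, 0, 0, -40, 0, 0, 0.95],
    [0, 0, 0, -80, 0, 0, 0.95],
    [0, 0, 0, -120, 0, 0, 0.95],
    [0, 0, 0, -150, 0, 0, 0.95],
    [0, 0, 0, -150, 0, 0, 0.95],
    [0, 0, 0, -150, 0, 0, 0.95],
    [0, 0, 0, -150, 0, 0, 0.95],
  ],
)

```text
clock: 12.15
ee_pos: [0.6367, -0.2028, 0.168]
tcp_rot: [0.701, 0.101, -0.699, 0.101]
contact_force: [0.6, -0.3, 0.5]
width: 0.951
```

Run:
```python
from h import *
s=state()
t=np.radians(16.4);dv=np.array([np.cos(t),np.sin(t),0])
for n in('side','scene'):
    p,d,X,m=cloud(n); cv2.imwrite(f'pics/{n}6.png',p)
    g=(abs(X[...,0]-.588)<.1)&(abs(X[...,1]+.217)<.06)&(X[...,2]>.025)&(X[...,2]<.06); P=X[g]
    u=(P-[.588,-.217,0])@dv; r=cv2.minAreaRect((P[P[:,2]>.031][:,:2]*1000).astype(np.float32))
    print(n,'top rect',np.round(r[0]),np.round(r[1]),[(a,np.median(P[abs(u-a)<.008][:,2]).round(4)) for a in(-.04,-.02,0,.02,.04) if (abs(u-a)<.008).sum()>5])
cv2.imwrite('pics/both6.png',np.hstack([cv2.imread('pics/side6.png')[150:450,200:600],cv2.imread('pics/scene6.png')[130:430,130:530]]))
```

```text
{'clock': 12.15, 'q': [-0.429, 0.5168, 0.1986, 1.2508, 0.0015, 2.4268], 'ee_pos': [0.6367, -0.2028, 0.168], 'tcp_rot': [0.7007, 0.1008, -0.6991, 0.1006], 'contact_force': [0.557, -0.2937, 0.5413], 'width': 0.9506}
side top rect [ 591. -216.] [112.  51.] [(-0.04, np.float64(0.036)), (-0.02, np.float64(0.0357)), (0, np.float64(0.0353)), (0.02, np.float64(0.0355)), (0.04, np.float64(0.0357))]
scene top rect [ 590. -218.] [115.  47.] [(-0.04, np.float64(0.0355)), (-0.02, np.float64(0.0351)), (0, np.float64(0.0348)), (0.02, np.float64(0.0352)), (0.04, np.float64(0.0351))]
```

View pics/both6.png

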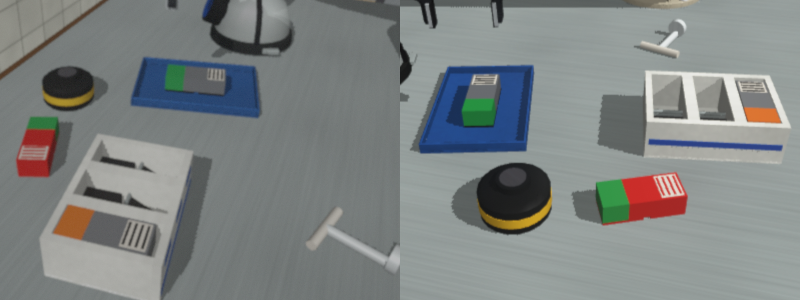

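The battery lies flat in the middle of the tray with its pad up; its top is at z≈0.0355, against 0.036 expected. The orange battery is seated and the gripper is clear.

```bash
python3 -c "
from rig import arm; print(arm.close_job())"
```

```text
the job is handed in; nothing more can be done
None
```

I pressed the green-capped battery's ribbed end, and it tipped to about 29–30° and stayed up. I then took it by the raised green end, lifted it out, levelled it, lowered it into the blue tray and let go. The job was handed in after about 12 s on the robot's clock.

**Last checks (both views):**
- **Battery:** it lies flat and right way up near the tray's middle. Its top is at 35–36 mm all along, against 36 mm expected.
- **Orange battery:** it looks still seated in the dock; I did not re-measure its height.
- **Gripper:** it is open and about 150 mm clear of the tray.

**Disagreements:**
- The press ended at about 34 N (28 N down, 20 N sideways), well over the under 2 N stated. The battery had already reached its stop. This was on the fingertips, within the 40 N limit set for the arm and gripper body.
- After the battery tipped, the scene camera put its sideways position about 2 mm from the other two views. The wrist camera's single-plane fit for the tilt was unusable, so I did not use it.

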